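# Clear the icon board through the chute

## Task

Clear the loose red chips off the white icon board: raise its hold-down clamp fully, sweep every chip off the board into the metal chute with the scraper block (never with the fingers), and stand the scraper upright back on the middle of its grey pad. Only once all the chips lie in the chute, hold the blue dish by its handle under the chute's mouth, pushing in the yellow plate with it so that the flap opens, and keep it there until all the chips have slid into the dish; never open the flap without the dish beneath. Finish with the dish and all the chips in it standing on the middle of the cork mat and the clamp foot back down on the board, leaving the jars, bottle, cup and bowl where they are (a chip that falls on the bench may be picked up: put it into the chute, or into the dish once the chute has been emptied).

Things in the scene. Friction and masses are not known exactly. Their poses are not given: they have to be found in the camera images.
- station: Fixed station in one line along its own y: icon board on a wooden stand, chute at its -y end, clamp at its +y end. Origin on the bench below the board. Board x -74..+74 mm, y -60..+130, top z = 172. Clamp post 50 mm square, y 130..180, 185 tall. Chute from y -60 to -170, legs at x +-66, y -105.
- panel (a point): centre of the white board's level top (station x 0, y +35 mm, z 172 mm). Brass borders 12 mm wide and 12 mm high run along its two long edges (parallel to station y) with 124 mm clear between them; both ends are open
- mouth (a point): middle of the lower edge (lip) of the polished sheet-metal chute, z = 85 mm, station y -170. The chute starts at the board's y = -60 end, 10 mm below the board top, and falls 35 degrees towards station -y, narrowing from 124 to 96 mm between walls 42 mm high; chips slide down it by themselves and fall off here towards -y when the flap is open
- gate (a joint): opening angle of the yellow flap that closes the mouth, rad: 0 hangs shut, 1.17 fully swung out (-y) and up. It hangs from 43 mm above the lip, is 40 mm long, and is linked to the yellow push plate: 65 rad per m of plate travel
- push_plate (a joint): travel of the yellow push plate below the mouth, m: 0 out, 0.018 fully in. Upright, 90 mm wide, z 14..60 mm; outer face at station y -188 mm at rest, -170 (level with the lip) fully in. Pushed towards station +y; spring 2 N at rest, 3.8 N fully in; let go, it springs back and shuts the flap
- clamp (a joint): toggle clamp, rad: 0 foot down on board, red handle leaning 0.4 towards board (-y) from upright; 1.2 fully raised, handle leaning 0.8 away. Friction hinge (0.1 N m) stays put. Handle 18 mm thick, 85 long; foot arm 16 x 10 mm steel, 110 long, level towards -y at 0, rubber foot 22 mm wide reaching 20 below its axis at its end. Handle and arm turn as one, 1.17 rad apart; either can be pushed
- clamp_pivot (a point): clamp hinge: station x 0, y +180 mm, z 192 mm
- clamp_tip (a point): top end of the clamp's red handle, 85 mm from the pivot
- scraper: scraper block, 160 g, 76 mm tall; origin at the middle of its underside. Base 104 mm (own x) x 40 mm (own y), z 0..26 mm: black rubber below, dark wood above; on its middle a light wood handle block 24 mm (x) x 34 mm (y), z 26..76 mm. Its long 104 mm faces do the sweeping
- scraper_pad: grey felt pad fixed to the bench, 150 (own x) x 70 (own y) x 3 mm; origin under its centre (on the bench); the scraper stands upright on it
- dish: blue open catch dish, 220 g, outside 124 mm (own x) x 96 mm (own y) x 48 mm tall, walls and floor 4 mm; origin at the middle of its underside. Light wooden handle on its own -y side: a level bar 14 mm wide (x), 26 mm tall (z 22..48 mm), reaching from the wall (y -48) to y = -107 mm
- dish_mat: cork mat fixed to the bench, 110 x 110 x 3 mm; origin under its centre (on the bench)
- chip0: loose red wooden chip, 20 x 16 x 14 mm, 12 g; origin at the centre of its 20 x 16 underside (7 mm from its middle). 3 to 6 chips are present; absent ones read None throughout
- chip1: loose red wooden chip, 20 x 16 x 14 mm, 12 g; origin at the centre of its 20 x 16 underside (7 mm from its middle). 3 to 6 chips are present; absent ones read None throughout
- chip2: loose red wooden chip, 20 x 16 x 14 mm, 12 g; origin at the centre of its 20 x 16 underside (7 mm from its middle). 3 to 6 chips are present; absent ones read None throughout
- chip3: loose red wooden chip, 20 x 16 x 14 mm, 12 g; origin at the centre of its 20 x 16 underside (7 mm from its middle). 3 to 6 chips are present; absent ones read None throughout
- chip4: loose red wooden chip, 20 x 16 x 14 mm, 12 g; origin at the centre of its 20 x 16 underside (7 mm from its middle). 3 to 6 chips are present; absent ones read None throughout
- chip5: loose red wooden chip, 20 x 16 x 14 mm, 12 g; origin at the centre of its 20 x 16 underside (7 mm from its middle). 3 to 6 chips are present; absent ones read None throughout
- jar_orange: bystander: orange paint jar with white cap, 64 mm wide, 80 mm tall; origin at the centre of its underside; leave alone
- jar_dark: bystander: brown jar with white cap, 64 mm wide, 80 mm tall; origin at the centre of its underside; leave alone
- glue: bystander: yellow glue bottle, 48 mm wide, 150 mm tall; origin at the centre of its underside; leave alone
- cup: bystander: clear plastic cup, 68 mm wide, 90 mm tall; origin at the centre of its underside; leave alone
- bowl: bystander: blue ceramic bowl, 100 mm wide, 50 mm tall; origin at the centre of its underside; leave alone

How it is judged:
By the outcome, as a careful person would: the job done as asked, in the order asked, and still so for the second after the job is handed in, with the robot touching nothing.
Of chip0, chip1, chip2, chip3, chip4, chip5 only 3 to 6 are there at a start; the rules pass over those that are not, and their reading is None.
At some moment in a run one of scraper, dish may be knocked a few centimetres aside while the robot is not near it.
Once in a run the grip may slacken for a moment while it holds something.
It also fails if it takes over 208 s, if anything falls off the work surface, if the arm or the gripper's body presses on something with over 40 N, if the wrist force passes 120 N, or if a joint passes its speed limit or range.

## Robot

A 6-joint arm with a two-finger parallel gripper is mounted at the origin on the work surface. World frame = base frame: x ahead of the robot, y to its left, z up, the work surface at z = 0. Lengths are in mm, angles in rad, forces in N, time in s.
With the tool pointing down it reaches from about 300 to 775 mm from the base axis. Payload 14.6 kg.
Tool frame: the origin (TCP) lies on the centre line of the jaws, within the pads' length; the fingertips stand 19 mm ahead of it and the grasp point (between the pads) is the TCP (bot.tip_reach is the distance from the TCP to the fingertips, in mm); z points along the fingers, y is the line along which they close (so a half turn about z gives the same grasp; the last joint's range is limited). The gripper opens to 85 mm and grips with 20 to 120 N. Pads are 22 mm wide; open, the fingers measure 114 mm over their backs; the gripper's body (76 mm by 85 mm) begins 54 mm behind the grasp point. The pads swing forward as they close: fully open they stand 13 mm farther back than shut.
Start: joints at [1.27, 0.3, 1.521, -0, 1.321, -0.067], TCP at [127.42, 535.027, 250.281] pointing down, gripper open.
Joint ranges: [-3.03, 3.03], [-0.79, 2.21], [0.23, 2.52], [-1.04, 4.18], [0, 3.07], [-2.55, 2.55]. Speed limits (rad/s): [2.22, 2.22, 2.57, 3.14, 3.14, 3.14].

## Interface

Orientations are given as a unit quaternion [w, x, y, z].
In Python, from rig import bot gives the robot as it stands. Calls block until the motion is done:
- bot.move_to(position, orientation): joint-space move of the TCP to a pose.
- bot.servo_line(position, attitude=None, speed=150, until_force=None): straight line of the TCP; attitude=None keeps the orientation; speed is the mean speed in mm/s. With until_force (N) it stops when the force on the tool has changed by that much, and returns True; else False.
- bot.move_joints(angles): joint-space move.
- bot.move_gripper(opening, grip_force=None): finger opening in mm; grip_force is the grip in N (None keeps the last); returns when the fingers have stopped.
- bot.dwell(seconds).
- bot.ik(position, orientation): joint angles nearest the present ones, or None.
- bot.read_state(): the state.
- bot.read_camera(name): name is "scene" or "top"; returns a dict with "image" (420x560x3 uint8, blue, green, red), "depth" (420x560 float32, mm along the optical axis (not along the pixel's ray), 0 where there is no reading), "fovy" (degrees; the focal length in pixels is half the picture's height over the tangent of half this angle, whatever the lens; pixels are square), "cx", "cy" (the principal point, pixels), "eye" and "attitude" of the camera in the world. Camera axes: x right, y down, z forward; pixel columns grow to the right and rows downward; lengths in mm; the calibration is good to about 2 mm. A picture is of the moment at which its call begins.
A pose or a line that the arm cannot do raises bot.MotionError and nothing moves.
- bot.finish_job(): hands the job in; it is judged then, once.
The state is a dict: "clock": time; "joint_positions": joint angles; "qvel": joint speeds; "effort": joint torques, N m; "ee_pos": TCP position; "tool_rot": TCP orientation; "ft_force": force on the tool from outside, world axes, zero at the start; "moment": the same for the moment, N m; "grip_width": finger opening in mm; "grip_force": force on a finger pad.
Only numpy, scipy, OpenCV 4.12 (cv2) and the standard library are available. Lean on these libraries where they do the work, as an engineer would, in place of code of your own. Each camera call takes 0.05 s, during which the arm holds its last target. There are 200 camera calls.

## Working session

There is one attempt and no reset: what is moved stays moved. The work goes in short steps, each a Python script; the robot and the scene stay as the last script left them, time stands still between calls to the robot, and variables do not carry over. Pictures are saved under pics/ and viewed, at most 14 in all, crops included, and the job is handed in when it is done.

```bash
ls; mkdir -p pics; python3 - <<'E'
from rig import bot
import cv2,numpy as np
for n in("scene","top"):
    c=bot.read_camera(n); cv2.imwrite(f"pics/{n}0.png",c["image"])
    np.savez(f"{n}0.npz",**c)
    print(n,c["fovy"],c["cx"],c["cy"],c["eye"],c["attitude"],(c["depth"]>0).mean())
print(bot.read_state())
E
```

```text
pics
scene 53.96821299061777 281.84809036862094 205.7691736050668 [1018.35315468 -264.89470843 1058.22967477] [-0.24340562  0.87028786  0.41094554 -0.12031835] 0.9959736394557823
top 47.43308682887624 278.01091892450296 208.2336176739336 [ 503.22941395   68.79209194 1278.60223767] [ 0.02398855 -0.69870006  0.71435718 -0.03060378] 0.9959821428571428
{'clock': 0.1, 'joint_positions': array([ 1.27037184e+00,  3.00415057e-01,  1.52152300e+00,  8.79814223e-06,
        1.32067859e+00, -6.66037180e-02]), 'qvel': array([ 0.00030005, -0.00175905, -0.00155002, -0.00178102, -0.00079163,
       -0.00043226]), 'effort': array([ 1.41300137e-03, -5.44377851e+01, -3.62372124e+01, -3.92581200e-06,
        3.09002200e-03, -9.59549112e-06]), 'ee_pos': array([127.38056668, 534.85464781, 249.77660904]), 'tool_rot': array([-9.76228772e-05,  1.16645310e-01,  9.93173504e-01, -5.02625521e-04]), 'ft_force': array([ 0.18953031, -0.20499076,  0.58103434]), 'moment': array([0.01547297, 0.02843519, 0.04207843]), 'grip_force': 0.0, 'grip_width': 85.55708555425379}
```

View pics/scene0.png

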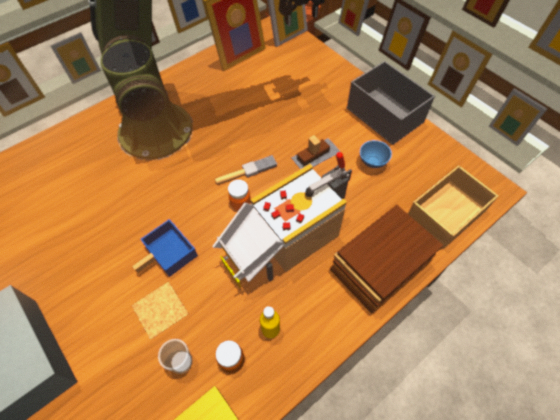

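View pics/top0.png

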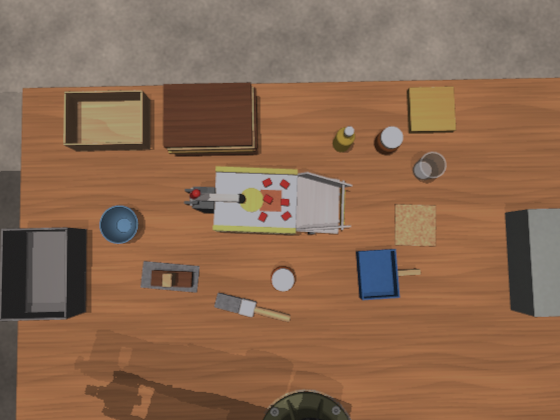

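The scene shows a station in the middle: 6 red chips on the board (top view, about (267,183) to (286,216)), the clamp at (205,197) and the chute mouth at (345,205). The scraper on its pad is at (171,278), the dish at (378,274) with its handle towards (418,272), and the mat at (415,225). Next I'll measure these.

```bash
cat > h.py <<'E'
import cv2,numpy as np
from scipy.spatial.transform import Rotation as R
def rot(q): return R.from_quat([q[1],q[2],q[3],q[0]]).as_matrix()
def quat(M):
    q=R.from_matrix(M).as_quat(); return [q[3],q[0],q[1],q[2]]
def cam(c):
    h=c["image"].shape[0]; f=h/2/np.tan(np.radians(float(c["fovy"]))/2)
    return f,rot(c["attitude"]),np.array(c["eye"])
def rays(c,uv):
    f,A,e=cam(c); uv=np.atleast_2d(uv).astype(float)
    return np.c_[(uv[:,0]-c["cx"])/f,(uv[:,1]-c["cy"])/f,np.ones(len(uv))]@A.T,e
def onplane(c,uv,z):
    d,e=rays(c,uv); return e+d*((z-e[2])/d[:,2])[:,None]
def cloud(c):
    h,w=c["depth"].shape; v,u=np.mgrid[:h,:w]
    d,e=rays(c,np.c_[u.ravel(),v.ravel()])
    return (e+d*c["depth"].reshape(-1,1)).reshape(h,w,3)
def hsv(c,lo,hi):
    H=cv2.cvtColor(c["image"],cv2.COLOR_BGR2HSV); return cv2.inRange(H,lo,hi)
def red(c): return hsv(c,(0,190,110),(4,255,255))|hsv(c,(172,150,110),(180,255,255))
def blobs(m,amin=15):
    n,l,s,ce=cv2.connectedComponentsWithStats(m)
    return [(s[i,4],ce[i],l==i) for i in range(1,n) if s[i,4]>=amin]
def rect(P):
    (x,y),(w,h),a=cv2.minAreaRect(P[:,:2].astype(np.float32))
    if w<h: w,h,a=h,w,a+90
    return [round(float(t),1) for t in(x,y,w,h,(a+90)%180-90)]
def down(yaw):  # tool z down; closing axis (tool y) along world direction yaw
    y=np.array([np.cos(yaw),np.sin(yaw),0]); z=np.array([0,0,-1.]); x=np.cross(y,z)
    return quat(np.c_[x,y,z])
E
cat > m.py <<'E'
from h import *
for n in("top","scene"):
    c=dict(np.load(n+"0.npz")); P=cloud(c); print("==",n)
    masks=dict(red=red(c),yellow=hsv(c,(22,150,90),(34,255,255)),blue=hsv(c,(100,130,40),(125,255,255)),
      )
    for k,m in masks.items():
        for a,ce,l in blobs(m):
            Q=P[l]; print(k,a,ce.round(0),"med",np.median(Q,0).round(0),"z",np.percentile(Q[:,2],[5,95]).round(0),"rect",rect(Q))
    # pts by height, excluding
    Z=P[...,2]
    for nm,(u0,v0,u1,v1),(lo,hi) in [("scr handle",(140,255,205,300),(60,95)),("scr base",(140,255,205,300),(18,40)),("pad",(138,255,205,300),(1.5,60)),("dish rim",(350,240,402,310),(30,60)),("dish handle",(398,260,425,285),(20,70)),("board",(212,160,300,240),(160,200))] if n=="top" else []:
        s=np.zeros(Z.shape,bool); s[v0:v1,u0:u1]=1; s&=(Z>lo)&(Z<hi)
        if s.sum()>5: print(nm,s.sum(),P[s].mean(0).round(1),rect(P[s]))
E
python3 m.py; for n in top; do python3 -c "
import cv2
i=cv2.imread('pics/top0.png'); a=cv2.resize(i[150:320,130:300],None,fx=2.35,fy=2.35,interpolation=2);b=cv2.resize(i[150:320,290:460],None,fx=2.35,fy=2.35,interpolation=2)
cv2.imwrite('pics/crop0.png',cv2.hconcat([a,b]))"; done
```

```text
== top
red 23 [196. 193.] med [616. 230. 279.] z [272. 281.] rect [616.4, 231.6, 14.0, 12.2, -46.4]
yellow 172 [344. 138.] med [ 764. -109.  101.] z [ 88. 114.] rect [639.5, -36.9, 342.3, 41.9, -30.8]
blue 1821 [377. 274.] med [ 422. -202.    5.] z [ 0. 48.] rect [430.7, -88.9, 323.7, 125.4, 86.5]
scr handle 152 [423.7 334.5  75.9] [422.8, 335.8, 34.1, 23.7, -4.0]
scr base 473 [423.6 333.1  28.3] [422.7, 336.3, 104.8, 40.4, 86.1]
pad 1268 [426.4 337.6  13.6] [426.0, 343.0, 176.1, 115.6, 88.7]
dish rim 447 [ 421.4 -204.    44.8] [423.2, -203.8, 124.2, 106.9, 2.3]
dish handle 149 [ 425.9 -274.1   47.1] [424.4, -271.3, 67.4, 30.1, -67.1]
board 5166 [609.3 106.6 174.9] [609.5, 108.0, 204.2, 148.4, 86.5]
== scene
red 27 [224.  28.] med [-121.  394.  146.] z [132. 160.] rect [-121.3, 391.9, 29.3, 9.5, -74.2]
red 31 [340. 156.] med [623. 227. 279.] z [265. 283.] rect [815.8, -17.9, 638.8, 14.3, -51.9]
red 22 [283. 194.] med [574.  91. 186.] z [182. 188.] rect [573.6, 91.3, 12.7, 9.1, -26.4]
red 21 [267. 206.] med [575.  38. 185.] z [183. 188.] rect [574.6, 39.2, 14.9, 9.8, -55.8]
red 34 [28
[... 540 characters left out ...]
1, -1.2]
yellow 213 [314. 220.] med [680. 104. 184.] z [181. 187.] rect [804.3, -67.7, 570.0, 118.2, -54.4]
yellow 61 [227. 266.] med [ 586. -111.   58.] z [ 3. 63.] rect [582.4, -105.3, 78.0, 14.0, -4.3]
yellow 17 [237. 280.] med [ 635. -114.   56.] z [31. 62.] rect [630.3, -110.9, 27.3, 9.0, -23.8]
yellow 340 [270. 325.] med [ 789. -127.   96.] z [ 26. 113.] rect [886.1, -196.4, 294.7, 43.1, -35.7]
yellow 1115 [209. 408.] med [ 829. -334.   30.] z [27. 33.] rect [886.4, -300.2, 258.5, 88.2, 33.8]
blue 172 [190.   9.] med [-855.  629. -242.] z [-281. -210.] rect [-855.4, 627.1, 68.1, 34.7, 86.0]
blue 996 [169. 249.] med [ 420. -201.    4.] z [ 1. 48.] rect [691.6, -205.8, 656.8, 97.5, -1.8]
```

View pics/crop0.png

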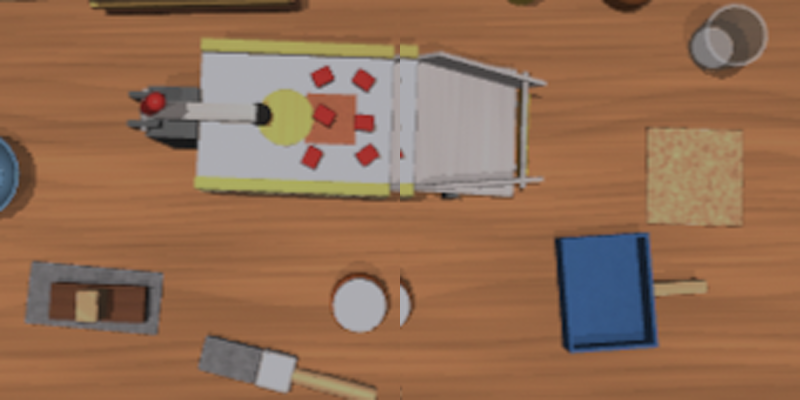

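Six chips, measured at about x 574–654, y 38–91. The crop shows the scraper lying centred on the pad, the dish with its handle pointing −y, and the foot and arm above the yellow circle. Next: one refinement of the station frame, mat, pad and dish.

```bash
cat > m2.py <<'E'
from h import *
import sys
C={n:dict(np.load(n+"0.npz")) for n in("top","scene")}
for n,c in C.items():
    P=cloud(c); Q=P.reshape(-1,3); print("==",n)
    near=(abs(Q[:,0]-610)<90)&(Q[:,1]>-40)&(Q[:,1]<215)
    B=Q[near&(Q[:,2]>180)&(Q[:,2]<190)]
    for s,nm in((B[:,0]<560,"lowborder"),(B[:,0]>660,"hiborder")):
        b=B[s]; l=cv2.fitLine(b[:,:2].astype(np.float32),cv2.DIST_HUBER,0,.01,.01).ravel()
        print(nm,len(b),rect(b),np.degrees(np.arctan(l[1]/l[0])).round(2),b[:,2].mean().round(1))
    W=Q[near&(Q[:,2]>167)&(Q[:,2]<177)]; print("white",rect(W),np.median(W[:,2]))
    near=(abs(Q[:,0]-616)<40)&(Q[:,1]>150)&(Q[:,1]<290)
    for a,b in((195,215),(215,235),(235,250),(250,265),(265,300)):
        K=Q[near&(Q[:,2]>a)&(Q[:,2]<b)]; print("clamp",a,len(K),K.mean(0).round(1) if len(K) else"",K[:,1].min().round() if len(K) else "",K[:,1].max().round() if len(K) else "")
    A=Q[(abs(Q[:,0]-610)<20)&(Q[:,1]>90)&(Q[:,1]<215)&(Q[:,2]>188)]
    for y in range(90,215,15):
        K=A[(A[:,1]>=y)&(A[:,1]<y+15)]; print("arm y",y,len(K),K.mean(0).round(1) if len(K) else"")
    m=(hsv(c,(0,0,40),(180,75,130))>0).ravel()&(abs(Q[:,0]-425)<60)&(abs(Q[:,1]-335)<95)&(Q[:,2]<9)&(Q[:,2]>-5); print("pad",m.sum(),rect(Q[m]),Q[m,2].mean())
    mm=(hsv(c,(15,60,150),(30,190,255))).copy(); 
    m=(mm>0).ravel()&(abs(Q[:,0]-520)<90)&(abs(Q[:,1]+285)<90)&(Q[:,2]<9); print("mat",m.sum(),rect(Q[m]),np.median(Q[m,2]))
    m=(hsv(c,(100,130,30),(125,255,255))>0).ravel()&(abs(Q[:,0]-422)<110)&(abs(Q[:,1]+202)<90)
    k=m&(Q[:,2]>38)&(Q[:,2]<56); print("dish rim",k.sum(),rect(Q[k]),Q[k,2].mean())
    k=m&(abs(Q[:,2]-4)<4); print("dish floor",k.sum(),rect(Q[k]))
    k=(abs(Q[:,0]-422)<30)&(Q[:,1]<-256)&(Q[:,1]>-340)&(Q[:,2]>38)&(Q[:,2]<56); print("dish handle",k.sum(),rect(Q[k]),Q[k,2].mean(),Q[k].mean(0))
    k=(abs(Q[:,0]-424)<40)&(abs(Q[:,1]-335)<40)&(Q[:,2]>68)&(Q[:,2]<90); print("scr handle",k.sum(),rect(Q[k]),Q[k].mean(0))
    k=(abs(Q[:,0]-600)<80)&(Q[:,1]<-88)&(Q[:,1]>-130)&(Q[:,2]>20)&(Q[:,2]<68); print("plate",k.sum(),rect(Q[k]) if k.sum()>3 else "")
E
python3 m2.py
```

```text
== top
lowborder 440 [546.6, 90.6, 233.9, 25.0, 86.5] 87.07 183.8
hiborder 443 [675.5, 82.3, 234.6, 14.0, 86.2] 86.04 183.8
white [602.7, 84.6, 251.7, 139.9, 87.9] 171.62513037485292
clamp 195 354 [614.4 205.7 202.6] 150.0 268.0
clamp 215 7 [612.1 246.9 231.1] 241.0 251.0
clamp 235 6 [613.6 245.8 243.9] 242.0 250.0
clamp 250 9 [611.8 240.3 256.7] 234.0 245.0
clamp 265 63 [615.9 229.8 277.7] 222.0 241.0
arm y 90 0 
arm y 105 0 
arm y 120 11 [610.2 133.5 195.9]
arm y 135 64 [610.6 143.  202. ]
arm y 150 48 [611.9 157.6 207.6]
arm y 165 54 [612.8 172.3 205. ]
arm y 180 53 [613.8 187.9 202.3]
arm y 195 44 [614.9 202.7 201.8]
arm y 210 14 [615.3 212.1 201.4]
pad 803 [427.5, 346.8, 150.6, 69.4, 83.5] 2.1434795225932444
mat 1412 [549.4, -309.9, 108.6, 108.4, 85.8] 3.2786557715337494
dish rim 236 [424.6, -197.3, 121.3, 94.5, 2.7] 46.54918562229211
dish floor 1181 [421.9, -197.6, 115.2, 93.1, 2.8]
dish handle 112 [426.5, -279.9, 48.2, 14.2, -87.3] 47.787037887894975 [ 426.98573394 -280.50091517   47.78703789]
scr handle 135 [422.7, 335.8, 33.9, 23.7, -4.0] [422.94721426 335.41438127  77.45282
[... 495 characters left out ...]
2 [613.6 133.6 195.5]
arm y 135 62 [614.8 143.3 200.7]
arm y 150 39 [615.6 157.  206.6]
arm y 165 42 [616.  172.5 205.1]
arm y 180 38 [617.1 187.4 203.2]
arm y 195 39 [617.5 202.9 201.1]
arm y 210 10 [618.1 212.4 199.8]
pad 59 [438.3, 337.1, 120.6, 37.0, 71.8] 2.950529791853276
mat 1964 [523.7, -281.3, 173.1, 172.9, 88.0] 2.3851573183969776
dish rim 118 [440.0, -198.4, 97.4, 92.3, 2.4] 47.07202565300679
dish floor 831 [412.1, -197.3, 97.1, 86.1, 2.4]
dish handle 119 [428.8, -280.5, 48.6, 16.4, -88.7] 46.279054914207975 [ 430.296137   -280.40584295   46.27905491]
scr handle 87 [424.1, 336.8, 35.0, 25.0, -4.7] [425.66987865 335.02116973  77.0784168 ]
plate 137 [598.6, -104.1, 91.3, 18.0, -3.4]
```

```bash
cat >> h.py <<'E'
TH=np.radians(86.2); EY=np.array([np.cos(TH),np.sin(TH),0]); EX=np.array([np.sin(TH),-np.cos(TH),0]); O=np.array([608.2,74.1,0])
def S(x,y,z): return O+x*EX+y*EY+np.array([0,0,z])
def toS(p): p=np.asarray(p)-O; return np.stack([p@EX,p@EY,p[...,2]],-1)
def best(bot,pos,yaw):  # of the two half-turn choices, the one with the smaller wrist motion
    q0=bot.read_state()["joint_positions"]; o=[]
    for k in(0,np.pi):
        q=bot.ik(list(pos),down(yaw+k))
        if q is not None: o.append((max(abs(np.array(q)-q0)),abs(q[5]),k))
    if not o: return None
    return down(yaw+min(o)[2])
def shot(bot,n,tag,save=True):
    c=bot.read_camera(n)
    if save: cv2.imwrite(f"pics/{n}_{tag}.png",c["image"])
    return c
E
cat > s1.py <<'E'
from rig import bot; from h import *
yaw=TH-np.pi/2
bot.move_gripper(0)
tip=bot.tip_reach; zt=247+tip
q=best(bot,S(0,100,zt+70),yaw)
bot.move_to(S(0,100,zt+70),q)
print(bot.servo_line(S(0,100,zt),until_force=10,speed=100))
print(bot.servo_line(S(0,216,zt),until_force=12,speed=60)); s=bot.read_state(); print(toS(s["ee_pos"]),s["ft_force"],s["joint_positions"].round(2))
p=s["ee_pos"]; bot.servo_line(p-6*EY); bot.servo_line(p-6*EY+[0,0,90])
c=shot(bot,"scene","1"); c2=shot(bot,"top","1")
for k in(c,c2):
    P=cloud(k)
    for a,ce,l in blobs(red(k),6):
        m=np.median(P[l],0)
        if 400<m[0]<800: print(a,ce.round(),toS(m).round())
print(bot.read_state()["clock"])
E
python3 s1.py
```

```text
False
False
[1.40899091e-02 2.15934714e+02 2.66090549e+02] [-0.90479816 -0.84691659  0.12571066] [0.38 0.61 1.04 0.   1.49 0.45]
116 [358. 152.] [  3. 221. 242.]
19 [283. 194.] [-37.  14. 186.]
22 [267. 206.] [-30. -37. 185.]
32 [289. 207.] [  5.   5. 185.]
30 [276. 214.] [  1. -32. 185.]
25 [300. 218.] [ 45.  10. 185.]
20 [286. 226.] [ 43. -31. 185.]
7.0917
```

```bash
cat > s2.py <<'E'
from rig import bot; from h import *
zt=247+bot.tip_reach
bot.servo_line(S(0,208,zt),speed=120)
print(bot.servo_line(S(0,236,zt),until_force=8,speed=30)); s=bot.read_state(); print(toS(s["ee_pos"]),s["ft_force"])
p=s["ee_pos"]; bot.servo_line(p-8*EY); bot.servo_line(p-8*EY+[0,0,90])
c=shot(bot,"scene","2"); P=cloud(c)
for a,ce,l in blobs(red(c),50): print(a,ce.round(),np.percentile(toS(P[l]),[3,50,97],axis=0).round())
cv2.imwrite("pics/c2.png",cv2.resize(c["image"][90:290,200:400],None,fx=3,fy=3,interpolation=2))
E
python3 s2.py
```

```text
True
[2.38899085e-01 2.18916011e+02 2.66211815e+02] [-2.03848809 -5.23442914  4.80652623]
117 [359. 152.] [[ -2. 199. 218.]
 [  3. 223. 241.]
 [  8. 244. 259.]]
```

View pics/c2.png

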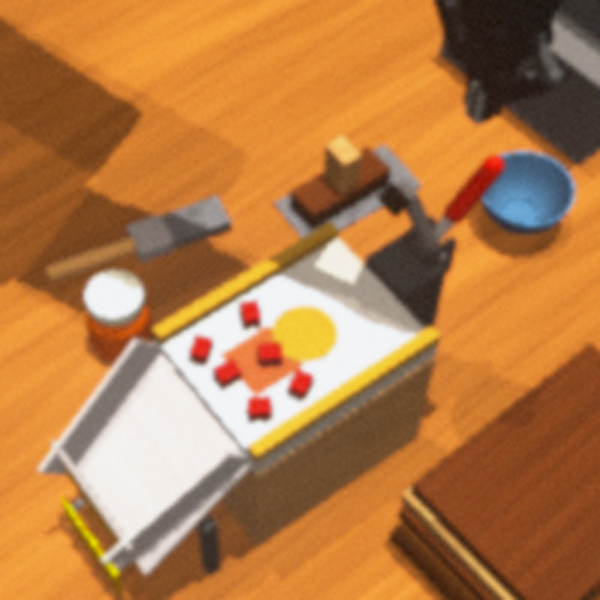

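The clamp is fully raised: the handle leans about 0.83, the foot is up, and the 6 chips are untouched. Next: grasp the scraper.

```bash
cat > s3.py <<'E'
from rig import bot; from h import *
def find():
    r=[]
    for n in("top","scene"):
        c=bot.read_camera(n); Q=cloud(c).reshape(-1,3)
        k=(abs(Q[:,0]-424)<110)&(abs(Q[:,1]-335)<110)&(Q[:,2]>70)&(Q[:,2]<88); x=rect(Q[k]); print(n,k.sum(),x,Q[k,2].mean().round(1))
        r.append(x)
    return r
bot.move_gripper(85)
r=find(); x,y=np.mean([a[:2] for a in r],0); yaw=np.radians(r[0][4])
q=best(bot,[x,y,180],yaw); bot.move_to([x,y,180],q)
print(bot.servo_line([x,y,54],until_force=12,speed=120))
bot.move_gripper(20,grip_force=70); s=bot.read_state(); print(s["grip_width"],s["grip_force"],s["ee_pos"],s["joint_positions"].round(2))
bot.servo_line([x,y,300])
s=bot.read_state(); print(s["grip_width"],s["ft_force"],yaw)
for k in(0,np.pi):
    print(bot.ik(list(S(0,62,300)),down(TH+k)))
E
python3 s3.py
```

```text
top 0 [0.0, 0.0, 0.0, 0.0, 0.0] nan
scene 80 [424.7, 336.5, 35.4, 24.4, -2.5] 77.5
False
19.871963996533452 0.0 [212.3485121  168.25255752  54.00177356] [ 0.53  0.02  2.41 -0.    0.71  0.53]
19.634196090314475 [ 0.44663824 -0.36383758  0.23914486] 0.0
[ 1.60119933e-01  4.47556217e-01  1.20615054e+00 -4.44089210e-16
  1.48788590e+00 -1.34435388e+00]
[ 1.60119933e-01  4.47556217e-01  1.20615054e+00 -4.44089210e-16
  1.48788590e+00  1.79723877e+00]s3.py:6: RuntimeWarning: Mean of empty slice.
  k=(abs(Q[:,0]-424)<110)&(abs(Q[:,1]-335)<110)&(Q[:,2]>70)&(Q[:,2]<88); x=rect(Q[k]); print(n,k.sum(),x,Q[k,2].mean().round(1))
  ret = ret.dtype.type(ret / rcount)
```

The top view was blocked by the arm and its zeros got averaged in. The gripper closed on an empty spot, so nothing was touched. Fixing that.

```bash
sed -i 's/^        r.append(x)/        if k.sum()>50: r.append(x)/' s3.py; python3 s3.py 2>&1 | grep -v Warn
```

```text
top 136 [423.2, 335.8, 34.0, 25.4, -7.5] 77.5
scene 81 [425.2, 336.8, 34.5, 25.2, -8.4] 77.2
False
33.45959751436153 68.9029083866626 [424.42126018 336.48499038  54.4493214 ] [0.6  0.53 1.71 0.   0.91 0.73]
33.63370944078356 [ 0.30523221 -0.62724943 -0.86339023] -0.1308996938995747
[ 1.60119933e-01  4.47556217e-01  1.20615054e+00 -4.44089210e-16
  1.48788590e+00 -1.34435388e+00]
[ 1.60119933e-01  4.47556217e-01  1.20615054e+00 -4.44089210e-16
  1.48788590e+00  1.79723877e+00]
```

```bash
cat > s4.py <<'E'
from rig import bot; from h import *
st=lambda: bot.read_state()
y0=62; q=best(bot,S(0,y0,300),TH); bot.move_to(S(0,y0,300),q)
print(toS(st()["ee_pos"]))
bot.servo_line(S(0,y0,232),speed=120)
print("touch",bot.servo_line(S(0,y0,215),until_force=5,speed=25)); s=st(); z=s["ee_pos"][2]; print(z,s["grip_width"],s["ft_force"])
z+=0.3
bot.servo_line(S(0,y0,z),speed=20)
print("sweep",bot.servo_line(S(0,-53,z),until_force=25,speed=60)); s=st(); print(toS(s["ee_pos"]),s["ft_force"],s["grip_width"])
bot.servo_line(s["ee_pos"]+[0,0,90])
bot.servo_line(S(0,60,s["ee_pos"][2]+90)); 
c=shot(bot,"scene","4"); P=cloud(c)
for a,ce,l in blobs(red(c),5):
    m=np.median(toS(P[l]),0)
    if abs(m[0])<120 and abs(m[1])<200: print(a,ce.round(),m.round())
cv2.imwrite("pics/c4.png",cv2.resize(c["image"][90:290,180:380],None,fx=3,fy=3,interpolation=2)); print(st()["clock"])
E
python3 s4.py
```

```text
[ -0.39128498  62.69786577 299.81822016]
touch True
245.57481882222436 33.424761872155955 [ 1.38638204 -0.09707213 15.66220548]
sweep False
[-1.45365654e-02 -5.27743800e+01  2.45871547e+02] [ 1.70043804e-03 -5.66470662e-01 -1.91656065e+00] 33.381208663122266
51 [338. 161.] [  6. 148. 268.]
15 [283. 194.] [-36.  16. 185.]
20 [267. 206.] [-31. -37. 186.]
30 [289. 207.] [  6.   7. 185.]
29 [276. 213.] [  0. -32. 185.]
28 [300. 217.] [ 43.   9. 185.]
21 [286. 225.] [ 42. -31. 185.]
27.375
```

View pics/c4.png

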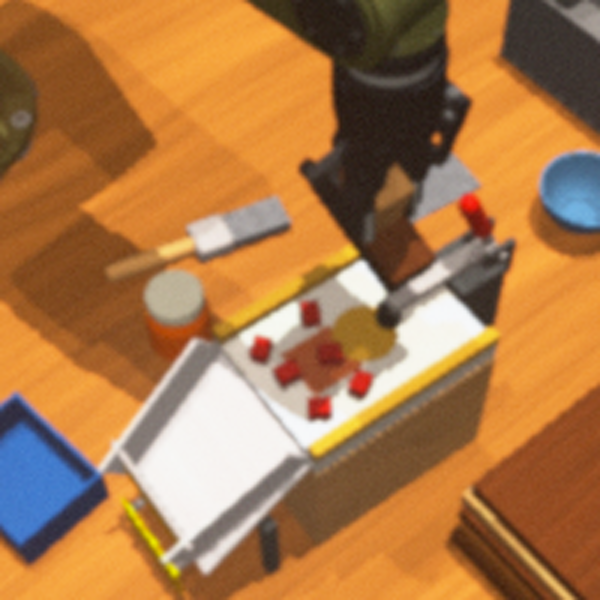

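The clamp was knocked back down: the foot is at about (388,313) in the crop. The scraper clipped the raised arm on its way over, the sweep then ran above the chips, and nothing was cleared. I'll raise the clamp again by pushing its handle with the scraper's rubber face, then come down on the far side from high up.

```bash
cat > s5.py <<'E'
from rig import bot; from h import *
st=lambda: bot.read_state()
bot.servo_line(S(0,100,336)); bot.servo_line(S(0,100,298),until_force=8,speed=80)
print(toS(st()["ee_pos"]))
print(bot.servo_line(S(0,216,298),until_force=8,speed=50)); s=st(); print(toS(s["ee_pos"]),s["ft_force"],s["grip_width"])
p=s["ee_pos"]-6*EY; bot.servo_line(p); p[2]=385; bot.servo_line(p)
bot.servo_line(S(0,54,385))
for n in("scene","top"):
    c=shot(bot,n,"5"); P=cloud(c)
    for a,ce,l in blobs(red(c),40):
        m=np.percentile(toS(P[l]),[3,50,97],axis=0).round()
        if abs(m[1,0])<100: print(a,ce.round(),m.tolist())
    if n=="scene": cv2.imwrite("pics/c5.png",cv2.resize(c["image"][60:260,200:400],None,fx=3,fy=3,interpolation=2)); print(st()["clock"])
E
python3 s5.py
```

```text
[1.21494248e-01 9.99126371e+01 2.98360677e+02]
True
[1.26698394e-01 1.32590063e+02 2.98554711e+02] [ 0.39495001 -1.11303159  4.39126372] 33.167057157321004
57 [341. 158.] [[-1.0, 153.0, 230.0], [6.0, 160.0, 268.0], [9.0, 168.0, 283.0]]
31.0417
```

View pics/c5.png

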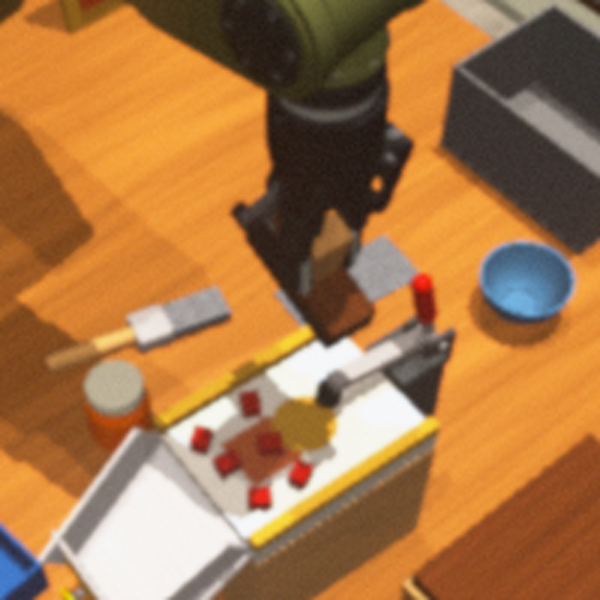

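The handle is only upright, because the fingers caught its top. Repeating with the scraper offset sideways, so only the base face meets the handle.

```bash
cat > s5.py <<'E'
from rig import bot; from h import *
st=lambda: bot.read_state()
X=-35
bot.servo_line(S(X,100,375)); bot.servo_line(S(X,105,298),until_force=8,speed=120)
print(toS(st()["ee_pos"]))
for i in range(3):
    print(bot.servo_line(S(X,207,298),until_force=6,speed=40)); s=st(); print(toS(s["ee_pos"]),s["ft_force"],s["grip_width"])
    if toS(s["ee_pos"])[1]>190: break
p=s["ee_pos"]-6*EY; bot.servo_line(p); p[2]=385; bot.servo_line(p)
bot.servo_line(S(0,54,385))
for n in("scene",):
    c=shot(bot,n,"6"); P=cloud(c)
    for a,ce,l in blobs(red(c),40):
        m=np.percentile(toS(P[l]),[3,50,97],axis=0).round()
        if abs(m[1,0])<100: print(a,ce.round(),m.tolist())
    if n=="scene": cv2.imwrite("pics/c6.png",cv2.resize(c["image"][60:260,200:400],None,fx=3,fy=3,interpolation=2)); print(st()["clock"])
E
python3 s5.py
```

```text
[-34.65003059 104.84985973 298.89619284]
True
[-34.97386053 200.2880168  298.02825161] [-0.80101763 -2.15226633  4.16204163] 33.33363781316711
133 [358. 152.] [[-4.0, 200.0, 217.0], [3.0, 222.0, 240.0], [8.0, 246.0, 259.0]]
36.6833
```

```bash
cat > s6.py <<'E'
from rig import bot; from h import *
st=lambda: bot.read_state()
y0=54
print(bot.servo_line(S(0,y0,236),until_force=8,speed=120))
print("touch",bot.servo_line(S(0,y0,214),until_force=5,speed=25)); s=st(); z=s["ee_pos"][2]; print(z,s["grip_width"],s["ft_force"])
if z<228:
    z+=0.3; bot.servo_line(S(0,y0,z),speed=20)
    print("sweep",bot.servo_line(S(0,-54,z),until_force=25,speed=60)); s=st(); print(toS(s["ee_pos"]),s["ft_force"],s["grip_width"])
    bot.dwell(.4)
bot.servo_line(s["ee_pos"]+[0,0,70]); bot.servo_line(S(0,-54,330)); bot.servo_line(S(-150,-54,330))
for n in("scene","top"):
    c=shot(bot,n,"7"); P=cloud(c)
    for a,ce,l in blobs(red(c),5):
        m=np.median(toS(P[l]),0)
        if abs(m[0])<120 and abs(m[1])<260: print(n,a,ce.round(),m.round())
    if n=="scene": cv2.imwrite("pics/c7.png",cv2.resize(c["image"][90:290,180:380],None,fx=3,fy=3,interpolation=2)); print(st()["clock"])
E
python3 s6.py
```

```text
False
touch True
230.74531453526407 33.28649733595902 [-1.87734481  0.23881481  5.78962433]
scene 128 [358. 152.] [  3. 222. 240.]
scene 17 [283. 194.] [-35.  15. 186.]
scene 20 [266. 206.] [-31. -38. 186.]
scene 32 [289. 207.] [  5.   5. 185.]
scene 28 [276. 214.] [  1. -32. 185.]
scene 24 [300. 218.] [ 45.   9. 185.]
scene 21 [286. 225.] [ 43. -31. 186.]
41.225
top 98 [169. 194.] [ -3. 221. 242.]
```

View pics/c7.png

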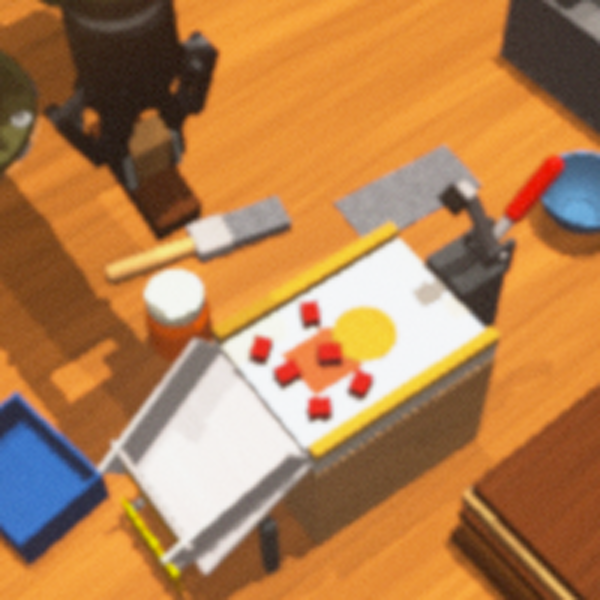

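The board is clear of the arm and the clamp is fully up, but the scraper touched about 8 mm high, so it has probably tilted in the grip. I'll measure it in the hand.

```bash
cat > s7.py <<'E'
from rig import bot; from h import *
t=toS(bot.read_state()["ee_pos"])
print(t)
for n in("scene","top"):
    c=bot.read_camera(n); P=cloud(c); D=toS(P)-t
    m=(hsv(c,(0,60,20),(14,255,110))>0)&(np.linalg.norm(D,axis=2)<80)&(D[...,2]<-10)
    Q=D[m]; print(n,m.sum())
    for x in range(-60,60,10):
        k=Q[(Q[:,0]>=x)&(Q[:,0]<x+10)]
        if len(k)>2: print(x+5,len(k),"y",np.percentile(k[:,1],[5,95]).round(),"z",np.percentile(k[:,2],[5,50,95]).round(1))
    g=cv2.resize(c["image"][50:170,180:320] if n=="scene" else c["image"][220:340,290:430],None,fx=3,fy=3,interpolation=2)
    cv2.imwrite(f"pics/hand_{n}.png",g)
E
python3 s7.py; python3 -c "
import cv2
a,b=cv2.imread('pics/hand_scene.png'),cv2.imread('pics/scene_7.png')
cv2.imwrite('pics/hand.png',cv2.resize(b[90:200,185:285],None,fx=5,fy=5,interpolation=2))"
```

```text
[-149.56548747  -53.98534962  329.7092428 ]
scene 337
-45 3 y [-21.  14.] z [-11.  -10.9 -10.9]
-5 5 y [-21. -13.] z [-40.4 -36.2 -27.4]
5 91 y [-21.  16.] z [-31.1 -23.9 -13.5]
15 75 y [-21.  15.] z [-33.7 -27.4 -23.8]
25 75 y [-21.  14.] z [-37.3 -30.2 -27.6]
35 73 y [-21.  15.] z [-55.8 -42.8 -30.4]
45 10 y [-20.  11.] z [-36.9 -35.4 -33.5]
top 104
25 13 y [ 7. 18.] z [-38.3 -31.4 -27.6]
35 91 y [-18.  17.] z [-36.8 -33.2 -29.3]
```

View pics/hand.png

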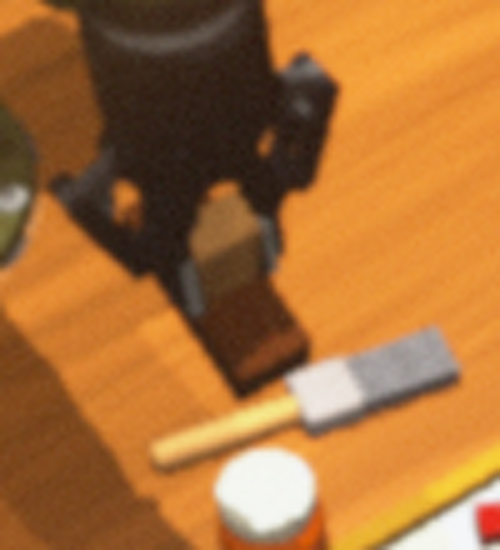

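The scraper is pitched about 16° in the grip: its base top falls from −24 to −35 mm over x 8..45, so the +x end is low. I'll tilt the tool to level it, seat it on the board by light contact, tighten the grip and sweep.

```bash
cat > s8.py <<'E'
from rig import bot; from h import *
st=lambda: bot.read_state()
Q0=rot(st()["tool_rot"]); A=R.from_rotvec(-0.28*EY).as_matrix()@Q0; q=quat(A)
bot.servo_line(S(-150,-54,385)); 
bot.servo_line(S(-150,54,385),attitude=q)
bot.servo_line(S(0,54,385))
print(toS(st()["ee_pos"]))
print(bot.servo_line(S(0,54,236),until_force=8,speed=120))
print("touch",bot.servo_line(S(0,54,214),until_force=10,speed=25)); s=st(); z=s["ee_pos"][2]; print(z,s["grip_width"],s["ft_force"],s["moment"])
if z<228:
    bot.move_gripper(20,grip_force=110); z+=0.3
    bot.servo_line(S(0,54,z),speed=20)
    print("sweep",bot.servo_line(S(0,-54,z),until_force=25,speed=60)); s=st(); print(toS(s["ee_pos"]),s["ft_force"],s["grip_width"])
    bot.dwell(.4)
bot.servo_line(s["ee_pos"]+[0,0,100]);  bot.servo_line(S(-150,-54,330))
t=toS(st()["ee_pos"])
for n in("scene","top"):
    c=shot(bot,n,"8"); P=cloud(c)
    for a,ce,l in blobs(red(c),5):
        m=np.median(toS(P[l]),0)
        if abs(m[0])<120 and abs(m[1])<260: print(n,a,ce.round(),m.round())
    if n=="scene":
        cv2.imwrite("pics/c8.png",cv2.resize(c["image"][90:290,180:380],None,fx=3,fy=3,interpolation=2)); print(st()["clock"])
        D=toS(P)-t; m=(hsv(c,(0,60,20),(14,255,110))>0)&(np.linalg.norm(D,axis=2)<80)&(D[...,2]<-10); Q=D[m]
        for x in range(0,60,10):
            k=Q[(Q[:,0]>=x)&(Q[:,0]<x+10)]
            if len(k)>2: print(x+5,len(k),"z",np.percentile(k[:,2],[5,50,95]).round(1))
E
python3 s8.py
```

```text
[-2.98621117e-01  5.39261245e+01  3.85153667e+02]
False
touch True
220.10639937467977 33.19161018048052 [0.48014048 0.95952524 4.81084092] [-0.05377849  0.03728149  0.04290475]
sweep False
[-6.51318072e-03 -5.37612420e+01  2.20394643e+02] [-0.55971002 -0.14283442 -0.78983287] 32.815058121268265
scene 131 [358. 152.] [  3. 222. 239.]
scene 47 [230. 243.] [ -32. -153.  115.]
scene 66 [241. 258.] [  20. -152.  113.]
50.7833
5 49 z [-37.  -21.6 -11.3]
15 26 z [-38.4 -22.8 -12.1]
25 12 z [-38.5 -27.2 -21.8]
35 12 z [-40.1 -30.1 -20.5]
45 97 z [-43.8 -34.9 -23. ]
55 5 z [-40.1 -25.6 -22.8]
top 116 [168. 193.] [ -2. 223. 243.]
```

View pics/c8.png

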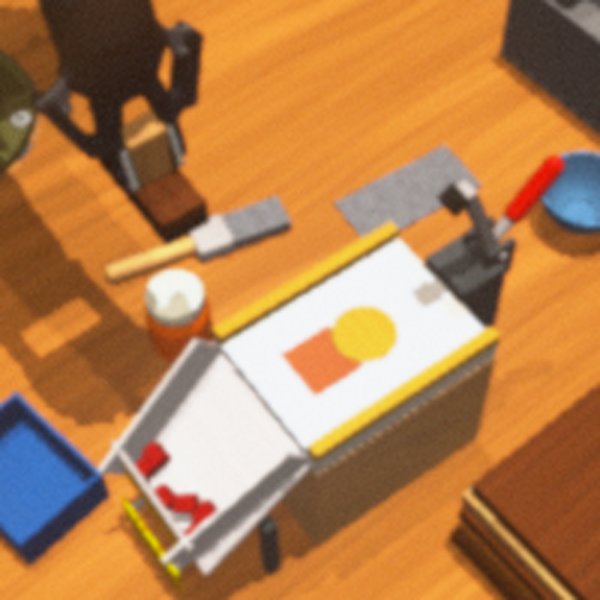

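The board is clean and all the chips lie against the flap, red groups at crop (152,458) and (188,505). Next: re-measure the pad and set the scraper on it.

```bash
cat > s9.py <<'E'
from rig import bot; from h import *
st=lambda: bot.read_state()
def grey(c):
    Q=cloud(c).reshape(-1,3)
    m=(hsv(c,(0,0,40),(180,75,160))>0).ravel()&(abs(Q[:,0]-427)<60)&(abs(Q[:,1]-345)<95)&(Q[:,2]<9)&(Q[:,2]>-5)
    m=m.reshape(420,560).astype(np.uint8)*255; b=max(blobs(cv2.morphologyEx(m,cv2.MORPH_OPEN,np.ones((3,3))))or[(0,0,None)],key=lambda t:t[0])
    return (b[0],rect(Q[b[2].ravel()]),Q[b[2].ravel(),2].mean()) if b[0] else None
a,b=[grey(bot.read_camera(n)) for n in("top","scene")]; print(a,b)
if a is None or abs(a[1][2]-150)>8: a=b
px,py,_,_,ang=a[1]
if b and abs(b[1][2]-150)<6: px,py=(px+b[1][0])/2,(py+b[1][1])/2
ang=ang%180
A=rot(st()["tool_rot"]); cur=np.degrees(np.arctan2(EX[1],EX[0]))
for d in((ang-cur+180)%360-180,(ang+180-cur+180)%360-180):
    q=quat(R.from_euler("z",d,degrees=True).as_matrix()@A); j=bot.ik([px,py,200],q); print(d,None if j is None else np.round(j,2))
    if j is not None and (j6:=abs(j[5]-st()["joint_positions"][5]))<2.2: best_q=q
print(px,py,ang)
np.savez("pad.npz",p=[px,py,ang])
bot.move_to([px,py,200],best_q)
bot.servo_line([px,py,70],speed=120)
print("touch",bot.servo_line([px,py,40],until_force=5,speed=25)); s=st(); print(s["ee_pos"],s["ft_force"])
bot.move_gripper(85); 
bot.dwell(.3)
T=rot(st()["tool_rot"]); p=st()["ee_pos"]-T[:,2]*60
bot.servo_line(p,speed=120); p[2]=260; bot.servo_line(p); bot.move_to([300,150,300],best(bot,[300,150,300],0))
for n in("top","scene"):
    c=shot(bot,n,"9"); Q=cloud(c).reshape(-1,3)
    k=(abs(Q[:,0]-px)<80)&(abs(Q[:,1]-py)<90)
    for lo,hi in((68,90),(20,36)):
        m=k&(Q[:,2]>lo)&(Q[:,2]<hi); print(n,m.sum(),rect(Q[m]) if m.sum() else"",Q[m,2].mean().round(1))
    if n=="scene":
        P=toS(Q)
        for a,ce,l in blobs(red(c),5):
            m=np.median(P[l.ravel()],0)
            if abs(m[0])<120: print(a,ce.round(),m.round())
print(st()["clock"])
E
python3 s9.py
```

```text
(np.int32(1458), [427.4, 346.5, 150.9, 69.4, 83.4], np.float64(2.1307757213307816)) None
87.19999999999999 [0.51 0.26 1.72 0.29 1.   0.49]
-92.80000000000001 [ 0.7   0.46  1.44 -0.21  1.46 -2.28]
427.4 346.5 83.4
touch True
[427.44042334 346.72777951  51.04670373] [-1.27137952  0.71694542  6.95527757]
top 141 [424.8, 340.4, 33.9, 24.2, -8.0] 77.4
top 465 [424.8, 340.4, 106.1, 40.4, 83.3] 27.9
scene 82 [426.5, 341.7, 36.3, 24.9, -5.5] 77.0
scene 286 [427.5, 341.0, 107.4, 45.2, 82.2] 28.0
132 [358. 152.] [  3. 222. 239.]
50 [230. 243.] [ -32. -153.  115.]
66 [242. 258.] [  20. -151.  112.]
57.9083
```

```bash
cat > s10.py <<'E'
from rig import bot; from h import *
st=lambda: bot.read_state()
x,y=425.6,341.0; q=best(bot,[x,y,160],np.radians(-6.6)); bot.move_to([x,y,160],q)
bot.servo_line([x,y,55],until_force=12,speed=120)
bot.move_gripper(20,grip_force=60); g=st(); p=g["ee_pos"]; print(g["grip_width"])
bot.servo_line(p+[0,0,5]); t=p+[2.6,6.1,5]; bot.servo_line(t,speed=40)
print(bot.servo_line(t-[0,0,8],until_force=4,speed=20))
bot.move_gripper(85); bot.servo_line([t[0],t[1],200]); bot.move_to([380,0,330],best(bot,[380,0,330],0))
for n in("top","scene"):
    c=shot(bot,n,"10"); Q=cloud(c).reshape(-1,3)
    k=(abs(Q[:,0]-427)<80)&(abs(Q[:,1]-345)<90)
    for lo,hi in((68,90),(20,36)):
        m=k&(Q[:,2]>lo)&(Q[:,2]<hi); print(n,m.sum(),rect(Q[m]) if m.sum() else"")
    m=(hsv(c,(100,130,30),(125,255,255))>0).ravel()&(abs(Q[:,0]-440)<150)&(abs(Q[:,1]+202)<130)
    k=m&(Q[:,2]>38)&(Q[:,2]<56); print("dish rim",k.sum(),rect(Q[k]),Q[k,2].mean())
    k=m&(abs(Q[:,2]-4)<4); print("floor",k.sum(),rect(Q[k]))
    k=(abs(Q[:,0]-422)<50)&(Q[:,1]<-256)&(Q[:,1]>-340)&(Q[:,2]>38)&(Q[:,2]<56); print("dish handle",k.sum(),rect(Q[k]),Q[k].mean(0))
    m=(hsv(c,(12,60,150),(30,200,255))>0).ravel()&(abs(Q[:,0]-545)<75)&(abs(Q[:,1]+310)<75)&(Q[:,2]<9)&(Q[:,2]>1.2); print("mat",m.sum(),rect(Q[m]),np.median(Q[m],0))
print(st()["clock"])
E
python3 s10.py
```

```text
33.38734466108024
True
top 143 [427.6, 346.5, 33.7, 24.7, -7.2]
top 468 [427.5, 346.7, 105.1, 40.2, 83.5]
dish rim 223 [460.2, -160.6, 121.3, 93.5, 6.5] 46.054649901535306
floor 1203 [458.8, -161.5, 116.0, 92.1, 6.5]
dish handle 15 [468.3, -261.8, 11.3, 5.2, 88.2] [ 468.29979079 -262.05460207   47.59082415]
mat 1734 [545.2, -310.2, 151.6, 147.4, 88.8] [ 544.67037976 -312.56930818    3.54001911]
scene 85 [429.2, 345.7, 34.8, 26.3, -0.8]
scene 280 [428.9, 346.9, 106.8, 42.2, 83.4]
dish rim 158 [463.2, -162.9, 123.1, 93.0, 6.3] 46.46526791024874
floor 828 [449.8, -160.3, 95.4, 82.5, 7.2]
dish handle 9 [468.9, -261.0, 10.8, 5.6, -54.2] [ 468.80686232 -262.06784248   47.15963   ]
mat 1649 [545.1, -310.0, 149.8, 149.7, 90.0] [ 552.62941748 -311.10372822    2.94336863]
64.5667
```

The scraper is centred on the pad. The dish has been knocked aside, to about (461,−161) with yaw 6.5°. I'll measure its handle, grasp it there, and present it at the mouth.

```bash
cat > s11.py <<'E'
from rig import bot; from h import *
st=lambda: bot.read_state()
r=[];H=[]
for n in("top","scene"):
    c=bot.read_camera(n); Q=cloud(c).reshape(-1,3)
    m=(hsv(c,(100,130,30),(125,255,255))>0).ravel()&(abs(Q[:,0]-440)<150)&(abs(Q[:,1]+190)<120)&(Q[:,2]>38)&(Q[:,2]<56)
    r.append(rect(Q[m])); 
    w=(hsv(c,(8,30,110),(32,200,255))>0).ravel()&(abs(Q[:,0]-470)<40)&(Q[:,1]<-205)&(Q[:,1]>-300)&(Q[:,2]>36)&(Q[:,2]<58)
    H.append(rect(Q[w])); print(n,r[-1],w.sum(),H[-1],Q[w,2].mean().round(1))
d=np.mean([a[:2] for a in r],0); yaw=np.radians(np.mean([a[4] for a in r]))
hdir=np.array([np.sin(yaw),-np.cos(yaw)]); ex=np.array([np.cos(yaw),np.sin(yaw)])
off=np.mean([(np.array(h[:2])-d)@ex for h in H]); print("handle lateral offset",off, [(np.array(h[:2])-d)@hdir for h in H])
g=d+76*hdir+0.5*off*ex; g=np.r_[g,0]
q=best(bot,g+[0,0,130],yaw); bot.move_to(g+[0,0,130],q)
print(bot.servo_line(g+[0,0,34],until_force=10,speed=100))
bot.move_gripper(5,grip_force=100); s=st(); print(s["grip_width"],s["grip_force"],s["ee_pos"])
p=s["ee_pos"]; bot.servo_line(p+[0,0,12],speed=60)
s=st(); print(s["ft_force"],s["grip_width"])
# in front of the plate: dish centre at station y=-256 -> TCP at -332
qs=[down(TH-np.pi/2+k) for k in(0,np.pi)]
qq=min(qs,key=lambda a:(R.from_matrix(rot(a))*R.from_matrix(rot(s["tool_rot"])).inv()).magnitude())
t=S(0,-256-76,0); t[2]=s["ee_pos"][2]; bot.servo_line(t,attitude=qq,speed=90)
s=st(); print(toS(s["ee_pos"]),s["grip_width"],s["clock"])
c=shot(bot,"scene","11"); Q=toS(cloud(c)); cv2.imwrite("pics/c11.png",cv2.resize(c["image"][190:320,120:300],None,fx=3.3,fy=3.3,interpolation=2))
m=(hsv(c,(100,130,30),(125,255,255))>0)&(abs(Q[...,0])<110)&(abs(Q[...,1]+256)<90)&(Q[...,2]>5); print(rect(Q[m&(Q[...,2]>48)]),np.percentile(Q[m][:,2],[50,98]))
E
python3 s11.py
```

```text
top [460.7, -160.9, 120.5, 94.3, 6.6] 128 [462.7, -239.7, 58.5, 25.5, -82.9] 47.4
scene [464.5, -162.6, 121.0, 92.5, 6.6] 150 [471.7, -237.9, 59.2, 17.0, -84.8] 45.8
handle lateral offset -4.286392723713581 [np.float64(77.44490079360017), np.float64(76.69126416995528)]
False
12.631508763137774 97.3351800441742 [ 469.37768942 -237.52562116   34.25918942]
[ 0.32366513 -0.34061862 -2.03253002] 12.719206967227422
[-2.85570707e-01 -3.31989153e+02  4.65565527e+01] 12.664440538599493 69.4833
[1.2, -256.0, 123.4, 92.1, 0.4] [16.23435533 60.75369473]
```

View pics/c11.png

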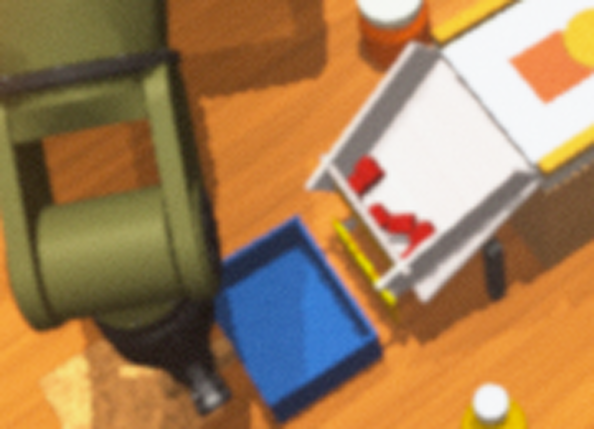

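The dish is level and centred in front of the plate, at station (1,−256). Lower it and push in.

```bash
cat > s12.py <<'E'
from rig import bot; from h import *
st=lambda: bot.read_state()
bot.servo_line(S(0,-332,36.0),speed=40,until_force=6)
z=st()["ee_pos"][2]
print(bot.servo_line(S(0,-288,z),until_force=11,speed=40)); s=st(); print(toS(s["ee_pos"]),s["ft_force"],s["grip_width"],s["clock"])
bot.dwell(3)
s=st(); print(toS(s["ee_pos"]),s["ft_force"],s["grip_width"],s["grip_force"])
c=shot(bot,"scene","12"); Q=toS(cloud(c)); cv2.imwrite("pics/c12.png",cv2.resize(c["image"][190:320,120:300],None,fx=3.3,fy=3.3,interpolation=2))
for a,ce,l in blobs(red(c),5):
    m=np.median(Q[l],0)
    if abs(m[0])<150: print(a,ce.round(),m.round())
E
python3 s12.py
```

```text
True
[ 2.23059429e-01 -2.94018244e+02  3.55904429e+01] [ 0.22326903 -5.6461652  -2.35358084] 12.800557427304867 70.85
[ 4.37968996e-02 -2.94067983e+02  3.53119986e+01] [ 0.9617035  -6.07293185 -1.99951997] 12.39820595824319 98.29404830932617
131 [358. 152.] [  3. 222. 240.]
7 [218. 270.] [ -30. -207.   17.]
32 [210. 272.] [ -34. -227.   19.]
87 [224. 291.] [  30. -226.   21.]
```

View pics/c12.png

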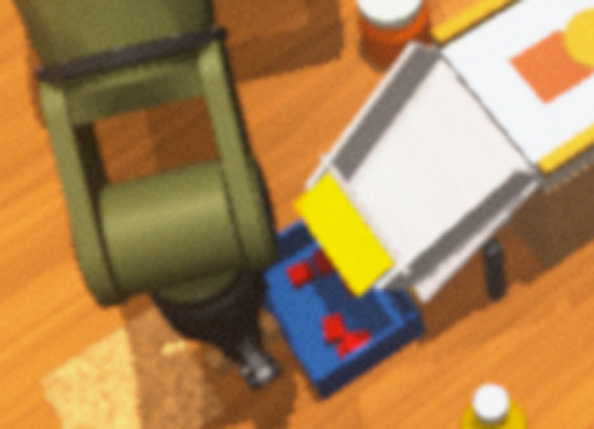

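The flap is open, the chute is empty and the chips are in the dish. Retract, count them, and carry the dish to the mat.

```bash
cat > s13.py <<'E'
from rig import bot; from h import *
st=lambda: bot.read_state()
z=st()["ee_pos"][2]
bot.servo_line(S(0,-335,z),speed=50); bot.servo_line(S(0,-335,z+14),speed=50)
m=np.array([550.3,-310.5,0]); t=m-76*EY; t[2]=z+14; bot.servo_line(t,speed=90)
s=st(); print(s["grip_width"],s["ft_force"])
print(bot.servo_line(t-[0,0,16],until_force=3,speed=20)); print(st()["ee_pos"])
bot.move_gripper(45); bot.dwell(.2); p=st()["ee_pos"]; bot.servo_line(p+[0,0,120]); bot.move_to([450,0,350],best(bot,[450,0,350],0))
for n in("top","scene"):
    c=shot(bot,n,"13"); Q=cloud(c).reshape(-1,3)
    k=(hsv(c,(100,130,30),(125,255,255))>0).ravel()&(abs(Q[:,0]-550)<90)&(abs(Q[:,1]+310)<80)&(Q[:,2]>40)&(Q[:,2]<60); print("rim",k.sum(),rect(Q[k]),Q[k,2].mean())
    k=(abs(Q[:,0]-550)<90)&(abs(Q[:,1]+310)<90)&(Q[:,2]>1.8)&(Q[:,2]<4.5)&(hsv(c,(12,60,120),(30,210,255))>0).ravel(); print("mat vis",k.sum(),rect(Q[k]))
    if n=="top": A=cv2.resize(c["image"][180:280,350:450],None,fx=4,fy=4,interpolation=2)
    else: B=cv2.resize(c["image"][240:340,100:200],None,fx=4,fy=4,interpolation=2)
cv2.imwrite("pics/c13.png",cv2.hconcat([A,B])); print(st()["clock"])
E
python3 s13.py
```

```text
12.834095619951814 [-0.07996598 -0.47049835 -3.008633  ]
True
[ 545.224514   -386.29621042   37.35113469]
rim 258 [549.4, -309.6, 121.3, 95.3, -3.9] 48.92742769324993
mat vis 537 [550.0, -310.2, 179.7, 179.7, 0.0]
rim 160 [557.0, -309.9, 112.0, 92.7, -3.6] 48.755166626744696
mat vis 325 [549.9, -310.0, 179.7, 179.2, 89.9]
80.8167
```

View pics/c13.png

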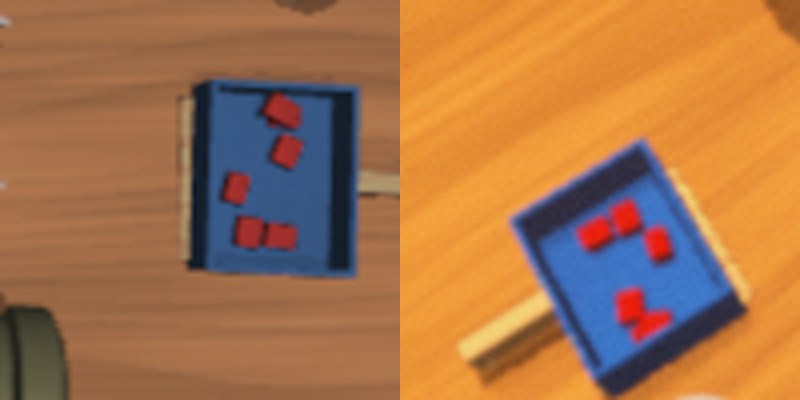

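The dish is centred on the mat. I count 5 clear chips; a sixth may be under the tilted one at (283,110). I'll check the heights there and look for stray red elsewhere.

```bash
cat > s14.py <<'E'
from rig import bot; from h import *
bot.move_to([400,150,350],best(bot,[400,150,350],0))
for n in("top","scene"):
    c=shot(bot,n,"14"); P=cloud(c); m=hsv(c,(0,150,80),(6,255,255))|hsv(c,(168,120,80),(180,255,255))
    for a,ce,l in blobs(m,6):
        q=np.median(P[l],0)
        if 100<q[0]<950: print(n,a,ce.round(),q.round(),"S",toS(q).round(),"zmax",np.percentile(P[l][:,2],95).round(),rect(P[l]))
    if n=="top": A=c["image"][185:280,360:455]
    else: B=c["image"][265:335,110:190]
cv2.imwrite("pics/c14.png",cv2.hconcat([cv2.resize(A,(400,400),interpolation=2),cv2.resize(B,(400,400),interpolation=2)]))
E
python3 s14.py; python3 -c "
import cv2
a=cv2.imread('pics/scene_12.png')[225:315,190:270];b=cv2.imread('pics/scene_8.png')[220:290,200:280]
cv2.imwrite('pics/c15.png',cv2.hconcat([cv2.resize(a,(400,450),interpolation=2),cv2.resize(b,(400,450),interpolation=2)]))"
```

```text
top 201 [168. 194.] [620. 296. 242.] S [ -2. 222. 242.] zmax 258.0 [621.1, 296.4, 52.1, 16.7, 86.0]
top 52 [420. 207.] [ 594. -316.   35.] S [  12. -391.   35.] zmax 39.0 [591.9, -319.4, 25.6, 15.2, 57.4]
top 43 [421. 217.] [ 569. -322.   21.] S [ -13. -397.   21.] zmax 25.0 [567.9, -322.0, 18.6, 13.2, -36.4]
top 38 [409. 227.] [ 543. -286.   23.] S [ -41. -364.   23.] zmax 28.0 [529.0, -111.9, 364.6, 19.3, -84.9]
top 94 [416. 238.] [ 514. -302.   21.] S [ -69. -382.   21.] zmax 25.0 [515.2, -305.4, 38.8, 18.5, 88.7]
scene 149 [484.   5.] [ 367. 1245.  117.] S [-318. 1152.  117.] zmax 141.0 [698.2, 504.9, 1666.5, 53.5, -65.6]
scene 154 [358. 152.] [626. 295. 239.] S [  3. 222. 239.] zmax 258.0 [580.7, 377.2, 228.7, 31.8, -61.8]
scene 102 [152. 296.] [ 517. -305.   20.] S [ -66. -384.   20.] zmax 23.0 [516.2, -306.1, 38.0, 18.9, 78.9]
scene 42 [164. 301.] [ 549. -288.   21.] S [ -35. -365.   21.] zmax 24.0 [547.6, -287.3, 19.0, 12.3, -15.5]
scene 96 [159. 318.] [ 579. -320.   23.] S [  -3. -395.   23.] zmax 37.0 [584.9, -319.8, 47.0, 20.9, 11.5]
```

View pics/c15.png

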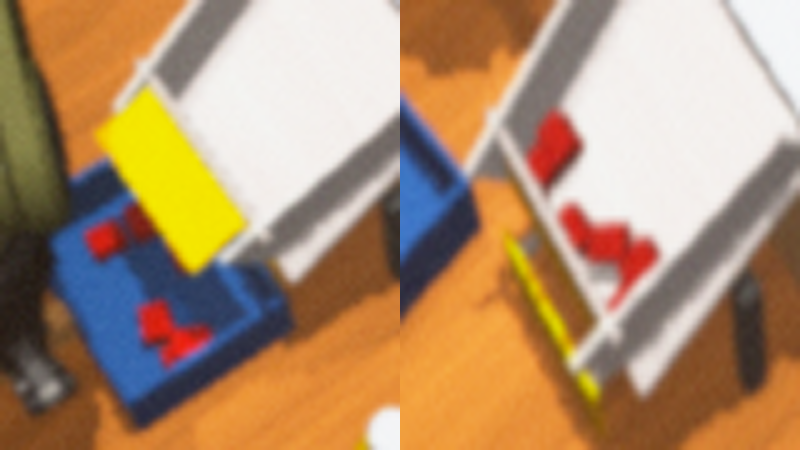

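The chip at top pixel (420,207) stands at z≈37 against ~22 for the rest, so two are stacked below the rim (51). All 6 are in the dish and there are no strays. Next: lower the clamp.

```bash
cat > s15.py <<'E'
from rig import bot; from h import *
st=lambda: bot.read_state()
yaw=TH-np.pi/2; zt=243+bot.tip_reach
bot.move_gripper(0)
p=S(-120,290,380); bot.move_to(p,best(bot,p,yaw))
bot.servo_line(S(0,288,380)); print(bot.servo_line(S(0,288,zt),until_force=8,speed=120))
print(bot.servo_line(S(0,160,zt),until_force=8,speed=50)); s=st(); print(toS(s["ee_pos"]),s["ft_force"])
p=s["ee_pos"]+12*EY; bot.servo_line(p); p[2]=380; bot.servo_line(p); bot.servo_line(S(-150,190,380)); bot.move_to([330,150,350],best(bot,[330,150,350],0))
for n in("top","scene"):
    c=shot(bot,n,"16"); Q=cloud(c)
    for a,ce,l in blobs(red(c),15):
        m=np.percentile(toS(Q[l]),[3,50,97],axis=0).round()
        if abs(m[1,0])<100: print(n,a,ce.round(),m.tolist())
    q=toS(Q).reshape(-1,3); k=(abs(q[:,0])<9)&(q[:,1]<150)&(q[:,1]>50)&(q[:,2]>180)&(q[:,2]<320)
    for y in range(50,150,20):
        w=q[k&(q[:,1]>=y)&(q[:,1]<y+20)]; print("arm",y,len(w),w[:,2].mean().round(1) if len(w) else "")
    Q=Q.reshape(-1,3); 
    for lo,hi in((68,90),(20,36)):
        m=(abs(Q[:,0]-427)<80)&(abs(Q[:,1]-345)<90)&(Q[:,2]>lo)&(Q[:,2]<hi); print("scr",rect(Q[m]) if m.sum() else"")
    k=(hsv(c,(100,130,30),(125,255,255))>0).ravel()&(abs(Q[:,0]-550)<90)&(abs(Q[:,1]+310)<80)&(Q[:,2]>40)&(Q[:,2]<60); print("rim",rect(Q[k]))
cv2.imwrite("pics/c16.png",c["image"]); print(st()["clock"])
E
python3 s15.py
```

```text
False
True
[1.02341148e-01 2.61899219e+02 2.62144369e+02] [-0.52785501 -0.0846507  -0.2104036 ]
top 96 [169. 194.] [[-8.0, 200.0, 223.0], [-3.0, 220.0, 244.0], [4.0, 243.0, 261.0]]
arm 50 0 
arm 70 0 
arm 90 0 
arm 110 61 295.1
arm 130 80 262.1
scr [427.3, 346.8, 33.3, 24.2, -6.0]
scr [427.5, 346.7, 105.3, 40.3, 83.5]
rim [549.4, -309.3, 121.3, 94.6, -3.9]
scene 130 [358. 152.] [[-3.0, 198.0, 219.0], [3.0, 221.0, 240.0], [8.0, 243.0, 259.0]]
scene 92 [152. 296.] [[-74.0, -402.0, 11.0], [-65.0, -384.0, 20.0], [-57.0, -367.0, 24.0]]
scene 40 [164. 300.] [[-45.0, -371.0, 14.0], [-35.0, -364.0, 22.0], [-27.0, -359.0, 25.0]]
scene 85 [159. 318.] [[-18.0, -404.0, 16.0], [4.0, -395.0, 24.0], [18.0, -382.0, 36.0]]
arm 50 0 
arm 70 0 
arm 90 0 
arm 110 55 291.2
arm 130 94 239.6
scr [429.4, 346.7, 35.2, 24.5, -9.7]
scr [428.3, 347.3, 107.9, 44.7, 82.3]
rim [552.3, -309.8, 122.3, 93.0, -3.6]
89.45
```

View pics/c16.png

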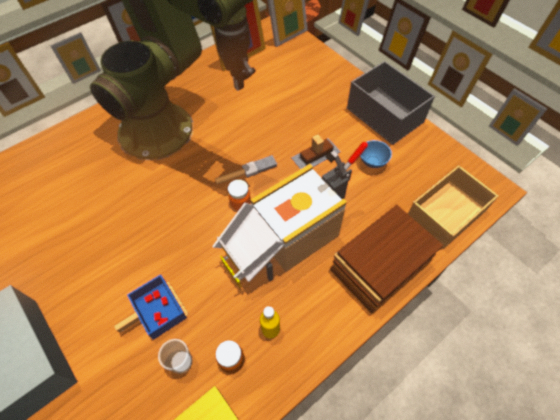

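The scraper and dish are fine, but the push stopped on its first contact and the clamp is still up. Repeating it with retries.

```bash
cp s15.py s16.py; python3 - <<'E'
s=open('s16.py').read()
a=s.index('print(bot.servo_line(S(0,160'); b=s.index('p=s["ee_pos"]+12')
s=s[:a]+'''for i in range(8):
    h=bot.servo_line(S(0,160,zt),until_force=9,speed=45); s=st(); print(h,toS(s["ee_pos"]).round(1),s["ft_force"].round(1))
    if not h or toS(s["ee_pos"])[1]<192: break
'''+s[b:]
s=s.replace("c16.png","c17.png").replace('"16"','"17"').replace("c[\"image\"])","cv2.resize(c['image'][90:290,200:400],None,fx=3,fy=3))")
open('s16.py','w').write(s)
E
python3 s16.py
```

```text
False
True [-1.000e-01  1.795e+02  2.617e+02] [1.5 5.9 1.8]
top 25 [200. 193.] [[-8.0, 142.0, 270.0], [-1.0, 149.0, 276.0], [5.0, 156.0, 279.0]]
arm 50 38 187.1
arm 70 60 196.8
arm 90 54 196.8
arm 110 62 196.3
arm 130 108 226.2
scr [427.4, 346.7, 33.6, 25.1, -7.7]
scr [427.6, 346.9, 105.3, 40.1, 83.4]
rim [549.4, -309.2, 121.2, 95.5, -3.8]
scene 43 [338. 160.] [[-3.0, 140.0, 235.0], [6.0, 148.0, 273.0], [9.0, 166.0, 280.0]]
scene 92 [152. 296.] [[-75.0, -402.0, 13.0], [-65.0, -381.0, 20.0], [-56.0, -367.0, 25.0]]
scene 40 [164. 300.] [[-45.0, -371.0, 14.0], [-36.0, -364.0, 22.0], [-28.0, -358.0, 26.0]]
scene 85 [159. 318.] [[-18.0, -404.0, 15.0], [1.0, -396.0, 24.0], [18.0, -382.0, 37.0]]
arm 50 28 186.2
arm 70 66 194.0
arm 90 55 195.5
arm 110 53 195.6
arm 130 106 229.3
scr [429.9, 347.5, 34.6, 25.6, -6.5]
scr [428.8, 346.5, 105.8, 41.8, 82.7]
rim [553.0, -309.5, 121.1, 92.9, -4.0]
98.1917
```

The arm is level (top z 196.5 along its whole length), so the foot is down on the board. Scraper and dish are centred, and the robot is clear.

```bash
python3 -c "
from rig import bot
print(bot.finish_job())"
```

```text
the job is handed in; nothing more can be done
None
```

The job is handed in at about 98 s: all six chips are in the dish on the middle of the cork mat (two of them stacked, judging by height), the scraper is upright on the middle of its pad, and the clamp foot is down; the scraper did knock the raised clamp down once, so I raised it again before sweeping.

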